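# Snap the filled pill compartments shut and open the push-and-turn medicine bottle

## Robot

A 6-joint arm with a two-finger parallel gripper is mounted at the origin on a cart in front of the work surface, level with it; the furniture and walls round the work are solid. World frame = base frame: x ahead of the robot, y to its left, z up, the work surface at z = 0. Lengths are in mm, angles in rad, forces in N, time in s.
With the tool pointing down it reaches from about 400 to 925 mm from the base axis. Payload 12.5 kg.
Tool frame: the origin (TCP) lies on the front face of the gripper's body, between the roots of the fingers; the fingertips stand 78 mm ahead of it and the grasp point (between the pads) lies 59 mm ahead of it (env.nose_length is the distance from the TCP to the fingertips, in mm); z points along the fingers, y is the line along which they close (so a half turn about z gives the same grasp; the last joint's range is limited). The gripper opens to 95 mm and grips with 3 to 60 N. Pads are 20 mm wide; open, the fingers measure 119 mm over their backs; the gripper's body (75 mm by 180 mm) begins 59 mm behind the grasp point.
Start: joints at [1.103, 0.491, 1.559, -0, 1.092, -0.106], TCP at [221.205, 584.556, 292.261] pointing down, gripper open.
Joint ranges: [-3.1, 3.1], [-0.84, 2.19], [0.05, 2.79], [-1.13, 4.28], [0.06, 2.93], [-2.69, 2.69]. Speed limits (rad/s): [2.22, 2.22, 2.79, 3.14, 3.14, 3.14].

## Interface

Orientations are given as [roll, pitch, yaw] about the fixed x, y, z axes, in that order (R = Rz(yaw) Ry(pitch) Rx(roll)).
In Python, from cell import env gives the robot as it stands.
- The arm moves only by the tool jog_arm, never from a script. Its argument "motion" is a list of rows, each a list of 7 numbers: the turn, a rotation vector about the tool's x, y, z in degrees, then the shift along the tool's x, y, z in mm, then the finger opening in mm, from 0 to 95.1. In form: [[wx, wy, wz, x, y, z, hand], ...]. A call has 1 to 10 rows; each row shifts and turns the commanded pose from where the row before left it, along the tool's axes as they then stand; what a row does not reach is not made up. A row lasts 1/8 s, in which the tool goes at most 62.5 mm and 10.7 degrees, less where a joint would pass 70% of its speed; a pose out of reach is approached as far as the arm can. A call is refused whole if a number of a shift passes 62.5 or a number of a turn 10.7, either way. A call with a gripper value outside its range is refused whole. The fingers move at their own pace and stop on an object; the grip force is fixed at half the most. Time passes only in rows, so rows that do not move let the fingers close. It gives the time, the measured TCP pose, the force, the opening and the grip force at its end, in the units of the state.
- env.state(): the state, without advancing time (a new reading comes with each control period).
- env.read_camera(name): name is "scene" or "top" or "wrist"; returns a dict with "color" (480x640x3 uint8, red, green, blue), "z_map" (480x640 float32, mm along the optical axis (not along the pixel's ray), 0 where there is no reading), "camera_matrix" (3x3 intrinsics, pixels), "world_to_cam" (4x4, takes a point from world to camera coordinates). Camera axes: x right, y up, looking along -z (the intrinsics and any distortion apply to the point x, -y, -z); pixel columns grow to the right and rows downward; lengths in mm; the calibration is good to about 2 mm. A picture is of the moment at which its call begins.
- env.job_done(): hands the job in; it is judged then, once.
Trained networks look in the newest picture that a camera, given by its name, has taken for a name from the list of things; names that differ only in an ending like _2 or _b are one class to them, and where a whole thing is asked for, a point or a joint stands for the part that bears it (a point fixed in the world has none). Each returns a list of dicts, best first, with "score" (0 to 1); they miss things now and then, are a little off and sometimes report something else, mostly with a low value. They report only what shows in the picture. A call takes as long as a camera call. They do not tell look-alikes from the thing itself.
- env.recognise(camera, thing): "location" ([column, row] in pixels, amid what is visible of it).
The state is a dict: "t": time; "joints": joint angles; "qvel": joint speeds; "tau": joint torques, N m; "eef_pos": TCP position; "tcp_rot": TCP orientation; "ft_force": force on the tool from outside, world axes, zero at the start; "moment": the same for the moment, N m; "opening": opening from 0.0 (shut) to 1.0 (fully open); "grip_force": force on a finger pad.
Only numpy, scipy, OpenCV 4.12 (cv2) and the standard library are available. Lean on these libraries where they do the work, as an engineer would, in place of code of your own. Each camera call takes 0.05 s, during which the arm holds its last target. There are 200 camera calls.

## Task

Two filled compartments of the pill organiser still have their lids standing up: first press each of those lids down until it snaps shut, so that nothing from the next bottle can fall in. Then open the medicine bottle in its holder: push the safety cap down, turn it anticlockwise while it is held down, and lift it straight off, leaving the bottle standing in the holder and the things around it where they are. Finish still gripping the cap, holding it level and still about ten centimetres above the bottle's mouth; do not put it down.

Things in the scene. Friction and masses are not known exactly. Their poses are not given: they have to be found in the camera images.
- organiser: pill organiser: grey box 56 (x) x 155 (y) x 26 mm, stuck to the desk, four compartments in a row along y (38 mm apart), each with a frosted snap lid: a plate 56 mm from hinge to front edge, 36 mm wide, 2.6 mm thick, its top 30 mm above the desk when shut. Origin: centre of the underside; x points from the thumb-tab side (front) to the hinge side (back); z up.
- lid_1 (a joint): hinge angle of lid 1 (farthest to +y in the organiser's frame, 1 raised dot on it): 0 = flat and snapped shut, positive = raised; starts standing half open, between 0.75 and 1.15 rad. Without the catch it springs up lightly (about 0.02 N m). Going down, its front lip meets the catch in the box's front wall at about 0.09 rad and passes it with 3 to 4 N pressed down near the front edge, to rest at 0.
- lid_1_hinge (a point): point on the hinge axis of lid 1, mid-width, 27 mm above the desk, at the level of the lid's underside. The axis runs along the organiser's y; seen along the organiser, the lid reaches from here towards the organiser's -x and swings up about here.
- lid_1_edge (a point): middle of the front edge of lid 1, on its upper face, 54 mm from the hinge; it moves with the lid. A 5 mm thumb tab stands out in front of it.
- lid_2 (a joint): hinge angle of lid 2 (second from +y in the organiser's frame, 2 raised dots on it): 0 = flat and snapped shut, positive = raised; starts shut and stays shut. Without the catch it springs up lightly (about 0.02 N m). Going down, its front lip meets the catch in the box's front wall at about 0.09 rad and passes it with 3 to 4 N pressed down near the front edge, to rest at 0.
- lid_3 (a joint): hinge angle of lid 3 (third from +y in the organiser's frame, 3 raised dots on it): 0 = flat and snapped shut, positive = raised; starts standing half open, between 0.75 and 1.15 rad. Without the catch it springs up lightly (about 0.02 N m). Going down, its front lip meets the catch in the box's front wall at about 0.09 rad and passes it with 3 to 4 N pressed down near the front edge, to rest at 0.
- lid_3_hinge (a point): point on the hinge axis of lid 3, mid-width, 27 mm above the desk, at the level of the lid's underside. The axis runs along the organiser's y; seen along the organiser, the lid reaches from here towards the organiser's -x and swings up about here.
- lid_3_edge (a point): middle of the front edge of lid 3, on its upper face, 54 mm from the hinge; it moves with the lid. A 5 mm thumb tab stands out in front of it.
- lid_4 (a joint): hinge angle of lid 4 (farthest to -y in the organiser's frame, 4 raised dots on it): 0 = flat and snapped shut, positive = raised; starts shut and stays shut. Without the catch it springs up lightly (about 0.02 N m). Going down, its front lip meets the catch in the box's front wall at about 0.09 rad and passes it with 3 to 4 N pressed down near the front edge, to rest at 0.
- holder: one-handed bottle holder: grey suction base plate 104 x 104 x 6 mm, fixed to the desk, with a square well (inside 54 x 54 mm, walls 7 mm thick, rim 40 mm above the desk). Origin: centre of the underside, z up.
- bottle: square amber medicine bottle, 52 x 52 mm, standing loose in the holder's well (its underside 6 mm above the desk); body 70 mm tall, round neck of 34 mm outside diameter, mouth 96 mm above its underside; 0.18 to 0.35 kg. The well keeps it from turning with the cap, not from being lifted. Origin: centre of the underside, z up.
- cap: white ribbed push-and-turn cap on the bottle, 49 mm in diameter, 22 mm tall, 47 g with the sprung liner in it. Origin: centre of its lower rim, z up; locked, this lies 85 mm above the bottle's underside (91 mm above the desk; cap top 113 mm). Pressed down 3.5 to 5 mm it turns anticlockwise seen from above; past 50 degrees it is free, at about 74 degrees it meets a stop, still free.
- bottle_mouth (a point): centre of the bottle's mouth, inside the cap, 96 mm above the bottle's underside. A spring liner between mouth and cap holds the cap up in its lock (5 N at rest, 1 N more per mm, bottoms at 5 mm); in the lock the cap turns only a few degrees either way. Let up once turned free, the cap rises 5 mm by itself and lifts straight off.
- glass: empty drinking glass, 81 mm wide, 91 mm tall, bystander. Origin: centre of the underside.
- dropper: small brown dropper bottle, 34 mm wide, 102 mm tall, bystander. Origin: centre of the underside.
- staple_box: small cardboard box of staples lying flat, 30 x 52 x 21 mm, bystander. Origin: centre of the underside.
- glue_stick: glue stick standing on its foot, 26 mm wide, 89 mm tall, bystander. Origin: centre of the underside.
- earbud_case: white earbud case lying flat, 46 x 60 x 22 mm, bystander. Origin: centre of the underside.
- eraser: block eraser, 22 x 42 x 13 mm, bystander. Origin: centre of the underside.
- phone: phone lying face up, 150 x 74 x 10 mm, bystander. Origin: centre of the underside.
- pen: pen lying flat, 12 x 145 x 9 mm, bystander. Origin: centre of the underside.
Mind the look-alikes: they are no part of the job. Leave any orange or turquoise look-alike of the cap alone.

How it is judged:
By the outcome, as a careful person would: the job done as asked, in the order asked, and still so for the second after the job is handed in, while the arm keeps its last pose, push and grip.
It also fails if it takes over 58 s, if anything falls off the work surface, if the arm or the gripper's body presses on something with over 40 N, if the wrist force passes 120 N, or if a joint passes its speed limit or range.

## Working session

There is one attempt and no reset: what is moved stays moved. The work goes in short steps, Python scripts to look and compute and a tool call to move; the robot and the scene stay as the last step left them, time stands still between calls to the robot, and variables do not carry over. Pictures are saved under pics/ and viewed, at most 10 in all, crops included, and the job is handed in when it is done.

Besides the shell and the picture viewer there is one more tool, called in YAML: its name, and indented under it one key for each argument. jog_arm: Moves the arm, as the interface text tells. Its arguments: {"type":"object","properties":{"motion":{"type":"array"}},"required":["motion"]}

```bash
mkdir -p pics; ls; cat > h.py <<'E'
import numpy as np, cv2
from cell import env
def shot(n,f=None):
    c=env.read_camera(n)
    if f: cv2.imwrite('pics/'+f,c['color'][:,:,::-1])
    return c
def px2w(c,u,v,z=None):
    """world point of pixel: by depth map, or on plane height z"""
    K=c['camera_matrix'];T=np.linalg.inv(c['world_to_cam'])
    d=np.array([(u-K[0,2])/K[0,0],-(v-K[1,2])/K[1,1],-1])
    r=T[:3,:3]@d;o=T[:3,3]
    if z is None:
        p=c['z_map'][int(v)-1:int(v)+2,int(u)-1:int(u)+2];p=p[p>0]
        return o+r*np.median(p) if len(p) else None
    return o+r*((z-o[2])/r[2])
def w2px(c,p):
    q=c['world_to_cam']@np.append(p,1);K=c['camera_matrix']
    return np.array([K[0,2]+K[0,0]*q[0]/-q[2],K[1,2]+K[1,1]*-q[1]/-q[2]])
E
python3 - <<'E'
from h import *
np.set_printoptions(precision=1,suppress=True)
for n in ['scene','top']:
    c=shot(n,n+'1.png')
    print(n,c['camera_matrix'][0],np.linalg.inv(c['world_to_cam'])[:3,3])
    for t in ['organiser','lid_1','lid_1_hinge','lid_1_edge','lid_3_hinge','lid_3_edge','cap','bottle','holder','glass','dropper','glue_stick']:
        for r in env.recognise(n,t)[:3]:
            print(t,round(r['score'],2),np.array(r['location']),px2w(c,*r['location']))
print(env.state())
E
```

```text
pics
scene [548.3   0.  324. ] [ -32.8 -793.   639.5]
organiser 0.18 [335.2 205.9] [700.3 204.9  70.1]
lid_1 0.68 [369.2 325.4] [ 492.5 -178.6   29.1]
lid_1 0.56 [388.8 348.6] [ 477.5 -249.1   29.3]
lid_1 0.53 [385.6 318.8] [ 487.4 -227.2   74.9]
lid_1_hinge 0.45 [362.7 299.1] [562.  -75.    1.5]
lid_1_edge 0.5 [364.7 298.1] [ 499.2 -156.4   74.2]
lid_1_edge 0.47 [443.8 282.1] [ 683.1 -178.7   48.6]
lid_3_hinge 0.61 [306.4 280.7] [484.5  14.2  30.7]
lid_3_hinge 0.54 [387.6 321.5] [ 484.9 -235.2   75. ]
lid_3_edge 0.6 [385.2 319.3] [ 485.5 -228.3   75.3]
cap 0.58 [301.  239.6] [491.8  39.6 113.8]
cap 0.57 [328.1 247.7] [616.6 120.7  17. ]
cap 0.56 [266.9 316.7] [361.9 -33.2  21.1]
bottle 0.72 [303.2 261.3] [487.2  27.6  69.9]
holder 0.65 [304.2 281.2] [481.7  18.3  28.4]
glass 0.64 [330.7 205.3] [691.8 212.1  71.5]
dropper 0.59 [364.5 231.5] [703.9  93.9  43. ]
dropper 0.23 [443.3 278. ] [ 680.3 -178.7   59.2]
glue_stick 0.79 [443.8 278.5] [ 680.8 -179.7   58.4]
glue_stick 0.31 [363.1 300.6] [560.8 -77.8  -0.1]
top [524.3   0.  328.3] [ 468.4   21.1 1164.1]
organiser 0.98 [418.5 245.5
[... 820 characters left out ...]
94 [210.5 136.1] [730.8 258.   10.2]
glass 0.54 [299.8 237.4] [503.9  55.9 115.3]
glass 0.3 [452.1 154.1] [ 692.5 -276.    21.3]
dropper 0.55 [277.5 144. ] [700.2 104.8  76.7]
dropper 0.47 [396.2 232.5] [ 517.  -146.2   57.2]
glue_stick 0.7 [396.9 234. ] [ 513.5 -146.5   65.3]
glue_stick 0.64 [406.4 151.4] [ 684.2 -163.2   88.6]
{'t': 1.3, 'joints': array([ 1.1,  0.5,  1.6,  0. ,  1.1, -0.1]), 'qvel': array([-0.,  0.,  0., -0., -0.,  0.]), 'tau': array([ -0. , -61.2, -25.8,   0.1,   0. ,  -0. ]), 'eef_pos': array([221.2, 584.6, 292.3]), 'tcp_rot': array([3.1, 0. , 2.8]), 'ft_force': array([ 0.9, -0.8,  0.3]), 'moment': array([ 0.,  0., -0.]), 'grip_force': 0.0, 'opening': 0.9987588257083742}
```

```bash
python3 - <<'E'
import cv2
a=cv2.imread('pics/top1.png')
cv2.imwrite('pics/a.png',cv2.resize(a[110:350,190:490],None,fx=2.5,fy=2.5,interpolation=cv2.INTER_CUBIC))
E
```

```text
(no output)
```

View pics/a.png

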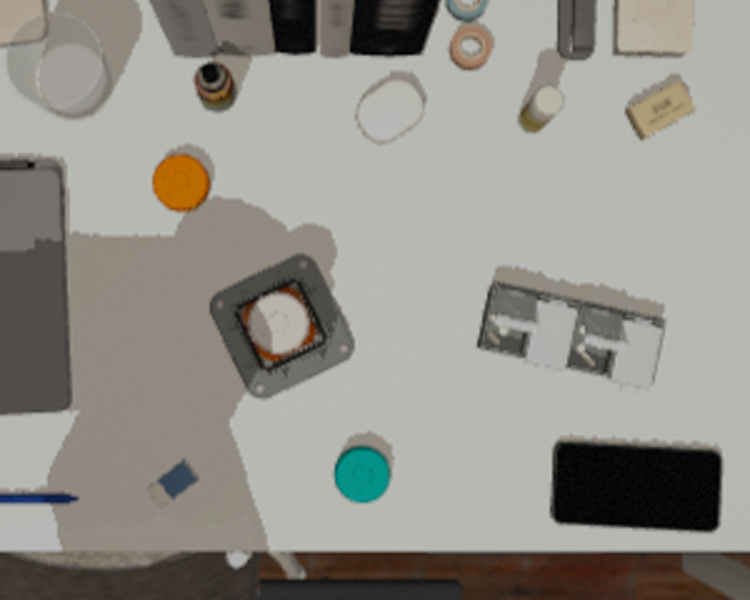

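View pics/scene1.png

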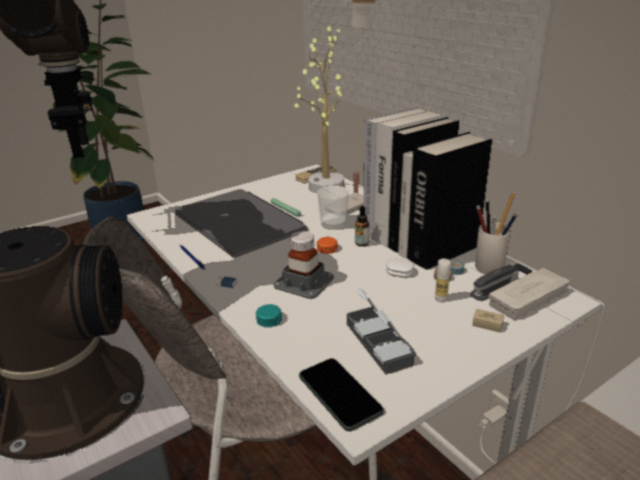

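```bash
cat > m.py <<'E'
from h import *
np.set_printoptions(precision=1,suppress=True)
def cloud(c,box):
    K=c['camera_matrix'];T=np.linalg.inv(c['world_to_cam']);Z=c['z_map']
    v,u=np.nonzero(Z>0);z=Z[v,u]
    P=np.c_[(u-K[0,2])/K[0,0]*z,-(v-K[1,2])/K[1,1]*z,-z]@T[:3,:3].T+T[:3,3]
    x0,x1,y0,y1,z0,z1=box
    k=(P[:,0]>x0)&(P[:,0]<x1)&(P[:,1]>y0)&(P[:,1]<y1)&(P[:,2]>z0)&(P[:,2]<z1)
    return P[k],c['color'][v[k],u[k]]
def report(n):
    c=shot(n)
    P,_=cloud(c,(440,570,-300,-100,12,33))
    print(n,'org n',len(P))
    if len(P)>20: print(cv2.minAreaRect(P[:,:2].astype(np.float32)))
    P,_=cloud(c,(440,570,-300,-100,40,90))
    if len(P)>5:
        lab=P[:,1]>-183
        for s in (1,0):
            Q=P[lab==s]
            if len(Q)>3: print('lid',3-2*s,len(Q),Q.mean(0),'top',Q[np.argsort(Q[:,2])[-6:]].mean(0),Q.min(0),Q.max(0))
    P,C=cloud(c,(430,570,-20,130,106,122))
    if len(P)>5:
        (x,y),r=cv2.minEnclosingCircle(P[:,:2].astype(np.float32)); print('cap',len(P),P.mean(0),np.median(P[:,2]),x,y,r)
    return c
if __name__=='__main__':
    report('top');report('scene')
E
python3 m.py
```

```text
top org n 1141
((492.7938537597656, -199.728515625), (155.21372985839844, 68.14817810058594), 77.73481750488281)
lid 1 214 [ 512.5 -145.9   64.9] top [ 505.3 -144.9   81.4] [ 496.5 -165.2   40.3] [ 531.6 -126.6   83.4]
lid 3 211 [ 496.7 -219.6   65.2] top [ 488.3 -219.    83.2] [ 480.1 -239.8   40.6] [ 514.8 -201.8   85.4]
cap 470 [502.4  53.4 113.2] 113.18866751937401 502.48602294921875 53.51434326171875 24.893844604492188
scene org n 1752
((491.0592041015625, -199.15518188476562), (159.29806518554688, 68.97645568847656), 78.59915924072266)
lid 1 113 [ 506.1 -148.9   69.3] top [ 503.5 -144.6   81.6] [ 495.6 -165.7   40.9] [ 526.7 -124.7   82.1]
lid 3 133 [ 490.5 -223.8   69.2] top [ 487.2 -220.3   82. ] [ 478.6 -241.7   40.7] [ 509.5 -200.6   82.5]
cap 266 [498.3  48.  112.3] 112.82676723449794 500.3629455566406 52.586585998535156 26.442581176757812
```

```bash
python3 - <<'E'
from m import *
a=np.radians(-12);ex=np.array([np.cos(a),np.sin(a)]);ey=np.array([-ex[1],ex[0]]);o=np.array([492.3,-199.5])
for n in ['top','scene']:
    c=shot(n);P,_=cloud(c,(440,570,-300,-100,12,33));Q=np.c_[(P[:,:2]-o)@ex,(P[:,:2]-o)@ey]
    print(n,'box pct x',np.percentile(Q[:,0],[0,1,3,10,90,97,99,100]),'y',np.percentile(Q[:,1],[0,1,99,100]))
    k=P[:,2]<20; print(' low x',np.percentile(Q[k,0],[0,5,50,95,100]))
    P,_=cloud(c,(440,570,-300,-100,36,90));Q=np.c_[(P[:,:2]-o)@ex,(P[:,:2]-o)@ey,P[:,2]]
    for s in (1,0):
        R=Q[(Q[:,1]>15)==s]
        f=np.polyfit(R[:,2],R[:,0],1);r=R[:,0]-np.polyval(f,R[:,2]);g=abs(r)<4;f=np.polyfit(R[g,2],R[g,0],1)
        print('lid',3-2*s,len(R),'ang',np.arctan2(1,-f[0]),'x at z27',np.polyval(f,27),'y',np.percentile(R[g,1],[1,50,99]),'zmax',R[:,2].max())
print(env.state()['t'],env.state()['tcp_rot'])
E
```

```text
top box pct x [-33.9 -32.1 -28.9 -24.7  30.5  33.2  34.1  34.7] y [-78.5 -76.5  77.   77.4]
 low x [-28.3 -25.   -6.3  28.2  28.7]
lid 1 228 ang 1.025054700807291 x at z27 32.337770427643335 y [39.3 56.5 73.4] zmax 84.93213972085209
lid 3 230 ang 1.0369936429751125 x at z27 31.766350873539302 y [-37.  -19.3  -1.4] zmax 86.10758341674682
scene box pct x [-35.  -32.3 -29.2 -26.   26.6  28.9  30.9  34.1] y [-80.5 -78.9  76.7  78.3]
 low x [-27.  -26.   -0.7  28.6  30.1]
lid 1 117 ang 1.0094690602397374 x at z27 30.038107608852325 y [36.9 49.1 73.5] zmax 81.88469068237328
lid 3 140 ang 1.0202045818453467 x at z27 29.662685015164318 y [-38.4 -26.9  -2.6] zmax 83.98718157973406
1.5 [ 3.1 -0.   2.8]
```

```bash
cat > d.py <<'E'
from h import *
np.set_printoptions(precision=1,suppress=True)
from scipy.spatial.transform import Rotation as R
a=np.radians(-12);ex=np.array([np.cos(a),np.sin(a)]);ey=np.array([-ex[1],ex[0]]);o=np.array([492.3,-199.5])
def org(x,y,z): return np.append(o+ex*x+ey*y,z)
def delta(p,yaw):
    """tool-frame shift and rotvec from now to fingertip target p, tool down at yaw (deg)"""
    s=env.state();A=R.from_euler('xyz',s['tcp_rot']);B=R.from_euler('xyz',[np.pi,0,np.radians(yaw)])
    q=np.array(p)+[0,0,env.nose_length]
    w=(A.inv()*B).as_rotvec(degrees=True)
    print('t',s['t'],'tcp',s['eef_pos'],'rpy deg',np.degrees(s['tcp_rot']),'j',s['joints'].round(2),'F',s['ft_force'],'open',s['opening'])
    print('shift in current tool',A.inv().apply(q-s['eef_pos']),'in final tool',B.inv().apply(q-s['eef_pos']),'turn',w)
E
python3 -c "
from d import *
delta(org(16,56.5,95),168)"
```

```text
t 1.5 tcp [221.2 584.6 292.3] rpy deg [180.   -0.  159.3] j [ 1.1  0.5  1.6  0.   1.1 -0.1] F [-0.4  0.1 -0.7] open 1.000361938350385
shift in current tool [-538.3 -579.1  119.6] in final tool [-444.2 -654.1  119.7] turn [ 0.  -0.  -8.7]
```

jog_arm:
  motion:
    - [0,0,-8.7,0,0,0,0]
    - [0,0,0,-32,-47,0,0]
    - [0,0,0,-32,-47,0,0]
    - [0,0,0,-32,-47,0,0]
    - [0,0,0,-32,-47,0,0]
    - [0,0,0,-32,-47,0,0]
    - [0,0,0,-32,-47,0,0]
    - [0,0,0,-32,-47,0,0]
    - [0,0,0,-32,-47,0,0]
    - [0,0,0,-32,-47,0,0]

```text
t: 2.75
eef_pos: [415.2, 109.1, 292.5]
tcp_rot: [3.141, 0.001, 2.932]
ft_force: [0.0, 0.3, 0.2]
opening: 0.022
grip_force: 0.0
```

jog_arm:
  motion:
    - [0,0,0,-32,-47,0,0]
    - [0,0,0,-32,-47,0,0]
    - [0,0,0,-32,-47,0,0]
    - [0,0,0,-32,-47,0,0]
    - [0,0,0,-28,-43,0,0]
    - [0,0,0,0,0,0,0]
    - [0,0,0,0,0,0,0]

```text
t: 3.62
eef_pos: [518.8, -147.4, 292.0]
tcp_rot: [3.141, -0.001, 2.931]
ft_force: [0.4, 0.2, 0.3]
opening: 0.005
grip_force: 0.0
```

```bash
python3 -c "
from d import *
c=shot('wrist','w1.png')
delta(org(16,56.5,95),168)
for p in [org(28,56.5,27),org(16,56.5,95),org(-28,-77.5,30),org(28,-77.5,30),org(-28,77.5,26)]: print(w2px(c,p))
print(c['z_map'].min(),np.linalg.inv(c['world_to_cam']))
P=None
from m import cloud
P,_=cloud(c,(440,570,-300,-100,24,33));print(len(P),cv2.minAreaRect(P[:,:2].astype(np.float32)) if len(P)>9 else 0)"
```

```text
t 3.675 tcp [ 518.8 -146.9  292.2] rpy deg [180.  -0. 168.] j [-0.4  0.4  1.8  0.   1.  -1.8] F [ 0.3  1.  -0.2] open 0.00759944893794561
shift in current tool [ -1.1  -0.5 119.6] in final tool [ -1.   -0.5 119.6] turn [ 0. -0. -0.]
[318.4 236.6]
[318.3 240.8]
[161.9 173.5]
[167.7 237.3]
[342.7 173.2]
0.0 [[   0.2   -0.9   -0.2  453.7]
 [   1.     0.2    0.  -132.9]
 [   0.    -0.2    1.   384.8]
 [   0.     0.     0.     1. ]]
6627 ((494.0736999511719, -200.12802124023438), (154.95101928710938, 67.6917724609375), 77.67922973632812)
```

View pics/w1.png

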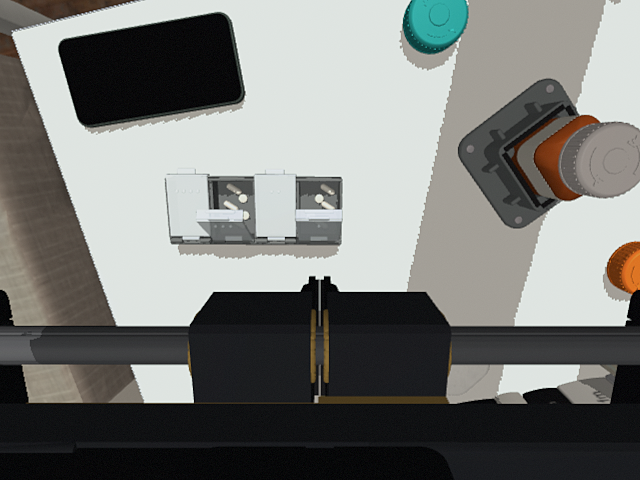

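jog_arm:
  motion:
    - [0,0,0,-1,0,60,0]
    - [0,0,0,0,0,59,0]
    - [0,0,0,0,0,13,0]
    - [0,0,0,0,0,13,0]
    - [0,0,0,5,0,3,0]
    - [0,0,0,4,0,3,0]
    - [0,0,0,6,0,7,0]
    - [0,0,0,5,0,8,0]
    - [0,0,0,3,0,9,0]
    - [0,0,0,1,0,5,0]

```text
t: 4.92
eef_pos: [496.4, -142.7, 111.5]
tcp_rot: [3.141, -0.001, 2.932]
ft_force: [0.3, -0.3, 3.7]
opening: 0.002
grip_force: 1.7
```

jog_arm:
  motion:
    - [0,0,0,0.5,0,2,0]
    - [0,0,0,0,0,2,0]
    - [0,0,0,0,0,2,0]
    - [0,0,0,0,0,1,0]
    - [0,0,0,0,0,0,0]

```text
t: 5.55
eef_pos: [496.2, -142.7, 106.7]
tcp_rot: [-3.141, 0.001, 2.932]
ft_force: [-7.4, 1.9, 24.7]
opening: 0.002
grip_force: 12.4
```

jog_arm:
  motion:
    - [0,0,0,-2,0,-20,0]
    - [0,0,0,-5,0,-48,0]
    - [0,0,0,-9,-38,0,0]
    - [0,0,0,-9,-38,0,0]
    - [0,0,0,0,0,0,0]
    - [0,0,0,0,0,0,0]

```text
t: 6.3
eef_pos: [504.6, -221.8, 173.0]
tcp_rot: [3.141, -0.001, 2.931]
ft_force: [-0.1, -0.2, -0.3]
opening: 0.006
grip_force: 0.0
```

```bash
python3 -c "
from d import *
from m import cloud
delta(org(16,-19.3,69),168)
for n in ['top','scene']:
  c=shot(n)
  for y in (56.5,-19.3):
    P,_=cloud(c,(440,570,-300,-100,24,94));Q=np.c_[(P[:,:2]-o)@ex,(P[:,:2]-o)@ey,P[:,2]]
    k=(abs(Q[:,1]-y)<12)&(abs(Q[:,0]+15)<10);print(n,y,k.sum(),np.percentile(Q[k,2],[5,50,95]) if k.sum() else '')"
```

```text
t 6.3 tcp [ 504.6 -221.8  173. ] rpy deg [180.  -0. 168.] j [-0.5  0.5  1.9  0.   0.7 -1.9] F [-0.1 -0.2 -0.3] open 0.006375844285246729
shift in current tool [ 0.6 -0.1 26.4] in final tool [ 0.6 -0.1 26.4] turn [ 0. -0. -0.]
top 56.5 99 [26.9 29.9 33.7]
top -19.3 0 
scene 56.5 84 [28.4 30.2 32. ]
scene -19.3 13 [24.6 25.8 75.1]
```

Lid 1 is flat (30 mm). Same for lid 3.

jog_arm:
  motion:
    - [0,0,0,0.5,0,13,0]
    - [0,0,0,0,0,13,0]
    - [0,0,0,5,0,3,0]
    - [0,0,0,4,0,3,0]
    - [0,0,0,6,0,7,0]
    - [0,0,0,5,0,8,0]
    - [0,0,0,3,0,9,0]
    - [0,0,0,1.5,0,5,0]
    - [0,0,0,0,0,3,0]
    - [0,0,0,0,0,2,0]

```text
t: 7.65
eef_pos: [480.3, -217.0, 107.1]
tcp_rot: [3.141, -0.0, 2.932]
ft_force: [-4.3, 1.9, 13.4]
opening: 0.008
grip_force: 6.9
```

jog_arm:
  motion:
    - [0,0,0,0,0,1,0]
    - [0,0,0,0,0,1,0]
    - [0,0,0,0,0,0,0]

```text
t: 8.02
eef_pos: [480.3, -217.0, 106.7]
tcp_rot: [-3.141, 0.001, 2.932]
ft_force: [-7.2, 2.5, 23.8]
opening: 0.005
grip_force: 12.1
```

jog_arm:
  motion:
    - [0,0,0,0,0,-20,0]
    - [0,0,0,0,0,-60,0]
    - [0,0,0,0,0,-60,0]
    - [0,0,10,0,40,0,95]
    - [0,0,10,0,40,0,95]
    - [0,0,10,0,40,0,95]
    - [0,0,0,0,0,0,95]
    - [0,0,0,0,0,0,95]

```text
t: 9.02
eef_pos: [524.7, -107.1, 245.1]
tcp_rot: [-3.141, -0.0, 2.411]
ft_force: [0.4, 0.2, -0.8]
opening: 0.474
grip_force: 0.0
```

```bash
python3 -c "
from d import *
from m import cloud
delta((501.5,53,160),138)
for n in ['top','scene']:
  c=shot(n)
  for y in (56.5,-19.3):
    P,_=cloud(c,(440,570,-300,-100,24,94));Q=np.c_[(P[:,:2]-o)@ex,(P[:,:2]-o)@ey,P[:,2]]
    k=(abs(Q[:,1]-y)<12)&(abs(Q[:,0]+15)<10);print(n,y,k.sum(),np.percentile(Q[k,2],[5,50,95]) if k.sum() else '')"
```

```text
t 9.025 tcp [ 524.7 -107.1  245.1] rpy deg [-180.    -0.   138.1] j [-0.3  0.4  1.8 -0.   0.9 -1.2] F [ 0.4  0.2 -0.8] open 0.47441841861960615
shift in current tool [124.1 103.7   7.5] in final tool [124.4 103.5   7.5] turn [-0.  -0.   0.1]
top 56.5 0 
top -19.3 0 
scene 56.5 82 [28.4 30.1 31.9]
scene -19.3 101 [28.3 30.1 32. ]
```

jog_arm:
  motion:
    - [0,0,0,41,35,2,95]
    - [0,0,0,41,34,2,95]
    - [0,0,0,42,35,2,95]
    - [0,0,0,0,0,0,95]
    - [0,0,0,0,0,0,95]
    - [0,0,0,0,0,0,95]
    - [0,0,0,0,0,0,95]

```text
t: 10.0
eef_pos: [502.6, 52.3, 239.2]
tcp_rot: [3.142, 0.0, 2.406]
ft_force: [0.2, -0.7, -0.2]
opening: 0.996
grip_force: 0.0
```

```bash
python3 -c "
from d import *
from m import cloud
delta((501.5,53,90),138)
c=shot('wrist','w2.png')
P,_=cloud(c,(430,570,-20,130,108,118));print(len(P),P.min(0),P.max(0),np.median(P[:,2]),cv2.minEnclosingCircle(P[:,:2].astype(np.float32)))
print(w2px(c,(501.5,53,113)))
c=shot('top');P,_=cloud(c,(440,570,-300,-100,24,94));Q=np.c_[(P[:,:2]-o)@ex,(P[:,:2]-o)@ey,P[:,2]]
for y in (56.5,-19.3):
    k=(abs(Q[:,1]-y)<12)&(abs(Q[:,0]+15)<10);print(y,k.sum(),np.percentile(Q[k,2],[5,50,95]) if k.sum() else '')
"
```

```text
t 10.0 tcp [502.6  52.3 239.2] rpy deg [180.    0.  137.9] j [-0.   0.4  1.9  0.   0.8 -0.9] F [ 0.2 -0.7 -0.2] open 0.9955357469429067
shift in current tool [ 1.3 -0.2 71.6] in final tool [ 1.3 -0.2 71.6] turn [ 0.   0.  -0.1]
5707 [478.8  28.8 108. ] [528.4  78.3 116.3] 113.40969640249571 ((503.73553466796875, 53.32820510864258), 25.2213191986084)
[317.5 266.2]
56.5 101 [27.6 30.2 33. ]
-19.3 103 [26.8 30.2 33.3]
```

View pics/w2.png

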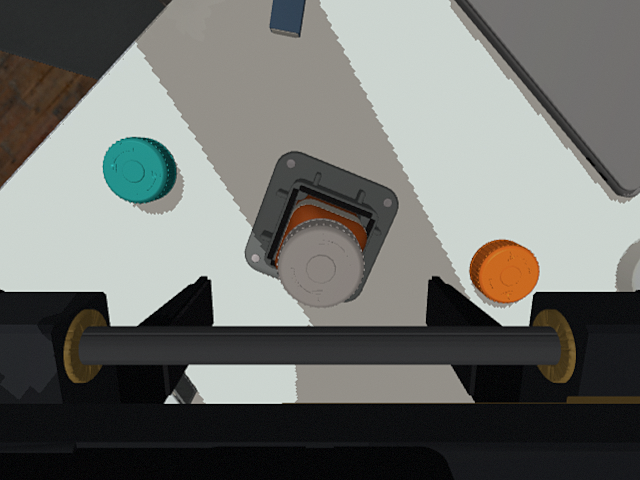

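jog_arm:
  motion:
    - [0,0,0,0.5,0.5,30,95]
    - [0,0,0,0,0,30,95]
    - [0,0,0,0,0,14,95]
    - [0,0,0,0,0,0,0]
    - [0,0,0,0,0,0,0]
    - [0,0,0,0,0,0,0]
    - [0,0,0,0,0,0,0]
    - [0,0,0,0,0,0,0]
    - [0,0,0,0,0,0,0]

```text
t: 11.22
eef_pos: [502.3, 54.0, 165.4]
tcp_rot: [-3.142, 0.0, 2.408]
ft_force: [-1.0, -0.8, 1.8]
opening: 0.51
grip_force: 30.0
```

jog_arm:
  motion:
    - [0,0,0,0,0,2,0]
    - [0,0,0,0,0,2,0]
    - [0,0,0,0,0,1,0]
    - [0,0,0,0,0,0,0]

```text
t: 11.72
eef_pos: [502.4, 53.9, 160.6]
tcp_rot: [3.141, 0.0, 2.408]
ft_force: [-2.6, -2.0, 9.3]
opening: 0.509
grip_force: 30.0
```

jog_arm:
  motion:
    - [0,0,0,0,0,0.5,0]
    - [0,0,-5,0,0,0,0]
    - [0,0,-7,0,0,0,0]
    - [0,0,-7,0,0,0,0]
    - [0,0,-7,0,0,0,0]

```text
t: 12.35
eef_pos: [502.5, 54.0, 160.3]
tcp_rot: [3.141, 0.001, 2.866]
ft_force: [-3.0, -2.4, 11.6]
opening: 0.51
grip_force: 30.0
```

```bash
python3 -c "
from d import *
s=env.state();print({k:s[k] for k in ('t','eef_pos','tcp_rot','ft_force','moment','opening','joints')})"
```

```text
{'t': 12.35, 'eef_pos': array([502.5,  54. , 160.3]), 'tcp_rot': array([3.1, 0. , 2.9]), 'ft_force': array([-3. , -2.4, 11.6]), 'moment': array([-0.3,  0.5, -0.1]), 'opening': 0.5096158655758571, 'joints': array([-0. ,  0.5,  2. ,  0. ,  0.6, -1.3])}
```

jog_arm:
  motion:
    - [0,0,-7,0,0,0,0]
    - [0,0,-7,0,0,0,0]
    - [0,0,-7,0,0,0,0]
    - [0,0,-7,0,0,0,0]
    - [0,0,-7,0,0,0,0]
    - [0,0,-5,0,0,0,0]
    - [0,0,0,0,0,0,0]

```text
t: 13.22
eef_pos: [502.4, 53.7, 160.3]
tcp_rot: [-3.141, 0.0, -2.722]
ft_force: [-2.6, -4.1, 11.5]
opening: 0.514
grip_force: 30.0
```

```bash
python3 -c "
from d import *
s=env.state();print({k:s[k] for k in ('t','eef_pos','tcp_rot','ft_force','moment','opening','joints')})"
```

```text
{'t': 13.225, 'eef_pos': array([502.4,  53.7, 160.3]), 'tcp_rot': array([-3.1,  0. , -2.7]), 'ft_force': array([-2.6, -4.1, 11.5]), 'moment': array([-0.6,  0.6,  0.1]), 'opening': 0.5141428788826449, 'joints': array([-0. ,  0.5,  2. , -0. ,  0.6, -2. ])}
```

Turned 66° with little resistance; let it up gently and watch the force.

jog_arm:
  motion:
    - [0,0,0,0,0,-2,0]
    - [0,0,0,0,0,-3,0]
    - [0,0,0,0,0,-3,0]
    - [0,0,0,0,0,-3,0]
    - [0,0,0,0,0,0,0]
    - [0,0,0,0,0,0,0]

```text
t: 13.98
eef_pos: [502.4, 54.0, 170.7]
tcp_rot: [3.142, -0.0, -2.723]
ft_force: [0.0, -1.6, -0.2]
opening: 0.511
grip_force: 30.0
```

jog_arm:
  motion:
    - [0,0,0,0,0,-5,0]
    - [0,0,0,0,0,-10,0]
    - [0,0,0,0,0,-15,0]
    - [0,0,0,0,0,-20,0]
    - [0,0,0,0,0,-20,0]
    - [0,0,0,0,0,-20,0]
    - [0,0,0,0,0,-12,0]
    - [0,0,0,0,0,-3,0]
    - [0,0,0,0,0,0,0]
    - [0,0,0,0,0,0,0]

```text
t: 15.22
eef_pos: [502.2, 54.0, 275.1]
tcp_rot: [3.141, -0.001, -2.723]
ft_force: [0.7, 0.8, -0.6]
opening: 0.51
grip_force: 30.0
```

```bash
python3 -c "
from d import *
from m import cloud
s=env.state();print(s['t'],s['eef_pos'],s['tcp_rot'],s['ft_force'],s['opening'])
c=shot('scene');a=c['color'][150:350,240:440,::-1];cv2.imwrite('pics/s2.png',cv2.resize(a,None,fx=3,fy=3,interpolation=cv2.INTER_CUBIC))
P,C=cloud(c,(430,570,-20,130,60,260))
k=(C.min(1)>110);print('white z',np.percentile(P[k,2],[2,50,98]),'amber z',np.percentile(P[(C[:,0]>C[:,2]+50),2],[2,98]))
"
```

```text
15.225 [502.2  54.  275.1] [ 3.1 -0.  -2.7] [ 0.7  0.8 -0.6] 0.5100348847911156
white z [ 61.8 205.3 233.8] amber z [ 72.7 102.8]
```

View pics/s2.png

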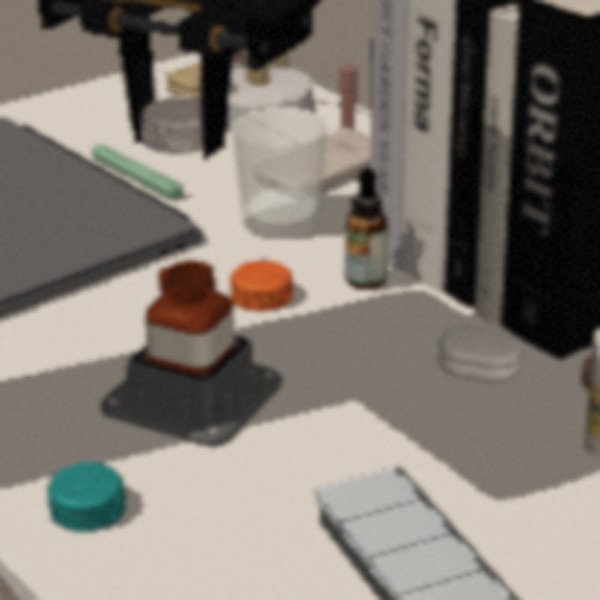

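The picture shows the cap held level between the fingers at (175,125). The open bottle stands in the holder at (190,310) with its mouth at 102 mm, and all the lids are flat.

```bash
python3 -c "
from cell import env
print(env.job_done())"
```

```text
the job is handed in; nothing more can be done
None
```

The job is handed in after about 15 s of robot time: lids 1 and 3 are pressed shut, the bottle is open and still standing in its holder, and the cap is held level and still about 10 cm above its mouth.

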